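# Walk a sleeper offcut round to its drilling fence

### The arm

A 6-joint arm with a two-finger parallel gripper is mounted at the origin on the work surface. World frame = base frame: x ahead of the robot, y to its left, z up, the work surface at z = 0. Lengths are in mm, angles in degrees, forces in N, time in s.
With the tool pointing down it reaches from about 300 to 850 mm from the base axis. Payload 4.2 kg.
Tool frame: the origin (TCP) lies at the very end of the fingers, on their centre line; the grasp point (between the pads) lies 19 mm behind it (env.grasp_offset is the distance from the TCP to the grasp point, in mm); z points along the fingers, y is the line along which they close (so a half turn about z gives the same grasp; the last joint's range is limited). The gripper opens to 91 mm and grips with 3 to 60 N. Pads are 32 mm wide; open, the fingers measure 118 mm over their backs; the gripper's body (76 mm by 178 mm) begins 60 mm behind the grasp point.
Start: joints at [-64.343, 18.312, 89.639, -0, 72.044, -1.146], TCP at [259.288, -513.241, 186.376] pointing down, gripper open.
Joint ranges: [-177.97, 177.97], [-48.28, 115.42], [12.27, 149.76], [-77.06, 257.06], [2.81, 150.46], [-146.56, 146.56]. Speed limits (degrees/s): [147.25, 147.25, 180, 180, 180, 180].

### API

Orientations are given as [roll, pitch, yaw] about the fixed x, y, z axes, in that order (R = Rz(yaw) Ry(pitch) Rx(roll)).
In Python, from workcell import env gives the robot as it stands. The module is installed in compiled form; this text tells all that it offers.
- The arm moves only by the tool send_rows, never from a script. Its argument "motion" is a list of rows, each an object of numbers: "tx", "ty", "tz": the shift along the tool's x, y, z in units of 500 mm (1.0 is 500 mm); "rx", "ry", "rz": the turn, a rotation vector about the tool's x, y, z in units of 30 degrees (1.0 is 30 degrees); "gripper": the closure, from -1 (fully open) to 1 (shut). In form: [{"tx": .., "ty": .., "tz": .., "rx": .., "ry": .., "rz": .., "gripper": ..}, ...]. A call has 1 to 12 rows; each row shifts and turns the commanded pose from where the row before left it, along the tool's axes as they then stand; what a row does not reach is not made up. A row lasts 1/8 s, in which the tool goes at most 62.5 mm and 10.7 degrees, less where a joint would pass 70% of its speed; a pose out of reach is approached as far as the arm can. A call with a number of a shift or a turn outside -1 to 1 is refused whole. A call with a gripper value outside its range is refused whole. The fingers move at their own pace and stop on an object; "grip_force" is the grip in N (left out, the last holds). Time passes only in rows, so rows that do not move let the fingers close. It gives the time, the measured TCP pose, the force, the opening and the grip force at its end, in the units of the state.
- env.state(): the state, without advancing time (a new reading comes with each control period).
- env.grab_frame(name): name is "side" or "top" or "wrist"; returns a dict with "frame" (400x640x3 uint8, red, green, blue), "vertical_fov" (degrees; the focal length in pixels is half the picture's height over the tangent of half this angle, whatever the lens; pixels are square), "cx", "cy" (the principal point, pixels), "rvec" (rotation vector, rad) and "tvec" (3), from world to camera coordinates, as OpenCV has them; the wrist camera has in their place "T_tool_cam" (4x4, takes a point from camera to tool coordinates, whose origin is the TCP and whose axes are the flange's). Camera axes: x right, y down, z forward; pixel columns grow to the right and rows downward; lengths in mm; the calibration is good to about 2 mm. A picture is of the moment at which its call begins: read the wrist's pose just before it. There is no depth.
- env.job_done(): hands the job in; it is judged then, once.
The state is a dict: "time_s": time; "qpos": joint angles; "qvel": joint speeds; "effort": joint torques, N m; "ee_pos": TCP position; "ee_rot": TCP orientation; "force": force on the tool from outside, world axes, zero at the start; "torque": the same for the moment, N m; "gripper_width": finger opening in mm; "gripper_force": force on a finger pad.
Only numpy, scipy, OpenCV 4.12 (cv2) and the standard library are available. Lean on these libraries where they do the work, as an engineer would, in place of code of your own. Each camera call takes 0.05 s, during which the arm holds its last target. There are 200 camera calls.

### The job

Walk the heavy notched sleeper offcut round on the bench by pushing its ends in turn with the fingertips, first the end farther from the fence and later the other end, until its notched side faces the fence; then push it home so that the notched side lies flat against the fence and neither end of the block sticks out past the fence. Do not let it knock a corner into the fence while it is still clearly askew, keep it flat on the bench (no lifting, no tipping), and leave everything else where it is.

Things in the scene. Friction and masses are not known exactly. Their poses are not given: they have to be found in the camera images.
- block: Loose heavy brown hardwood sleeper offcut, 190 (x) x 100 (y) x 70 mm (z), 1.0 to 1.6 kg, too wide to grasp. Origin: centre of its underside. The long side at y = -50 mm has a sawn notch, full height, x -25 to +25 mm, 25 mm deep; the +y side is plain. Needs about 8 to 20 N to slide, stays where left.
- block_center (a point): Centre of the block, 35 mm up; axes as the block. At the start the block's +x end is the one farther from the fence, and its +x axis is turned 45 to 80 degrees anticlockwise (seen from above) from the fence's +x axis, so it must be turned clockwise. A 45 mm push across it, 70 mm from its middle, turns it about 16 degrees and shifts its centre about 25 mm.
- fence: Fence: pale pine batten screwed to the bench (fixed), 250 mm long (x), 45 thick (y), 45 high, three screw heads on top. Origin: centre of its underside. Its working face is at y = +22.5 mm, towards the block; +x points away from the robot (within 9 degrees), the face looks to the robot's left (+y).
- notch_side (a point): Centre of the block's notched long side, in the plane of that side (in the mouth of the notch), 35 mm above the bench: block frame (0, -50, 35) mm. With the block home it lies on the fence's working face.
- fence_face (a point): Middle of the fence's working face, half-way up: fence frame (0, 22.5, 22.5) mm; axes as the fence.
- tape: Bystander, to be left alone: tape measure, 62 x 34 x 60 mm. Origin: centre of its underside.
- offcut: Bystander, to be left alone: small pale pine offcut, 110 x 45 x 35 mm. Origin: centre of its underside.
- glue: Bystander, to be left alone: white glue bottle, 54 mm across, 150 mm tall. Origin: centre of its underside.
- hammer: Bystander, to be left alone: hammer lying flat, about 300 mm long. Origin: near its middle, on the underside.
- tin: Bystander, to be left alone: open steel bowl for screws, 90 mm across, 50 mm tall. Origin: centre of its underside.
- driver: Bystander, to be left alone: battery screwdriver standing on its pack, pack 115 x 76 mm, about 200 mm tall. Origin: centre of its underside.
- battery: Bystander, to be left alone: spare battery pack, 115 x 76 x 58 mm. Origin: centre of its underside.
Mind the look-alikes: they are no part of the job. Several things have the shape of the block; the one meant has the colours described above.

How it is judged (in metres and radians):
On the way, in this order (a step that is already met when the one before it is completed fails the run):
1. the fingers push the block near the end that was farther from the fence (contact force between the fingers and block above 1 N and x of the grasp point in the frame of block above 0.025 m), for 0.1 s.
2. the fingers push the block near its other end (contact force between the fingers and block above 1 N and x of the grasp point in the frame of block below -0.025 m), for 0.1 s.
At the end, for the whole second after the job is handed in: The notched side lies against the fence's working face (its middle within 6 mm of the face), the block is parallel to the fence within 3.4 degrees, centred along it within 34 mm (so neither end overhangs by more than 4 mm), flat on the bench and at rest (y of notch_side in the frame of fence between 0.018 and 0.0285 m and x of block in the frame of fence between -0.034 and 0.034 m and angle between the x axis of block and the x axis of fence, either way round below 0.06 rad and angle between block's own z axis and vertical below 0.04 rad and height (world z) of block below 0.004 m and linear speed of block below 0.01 m/s); the robot touches nothing.
It fails at once if the block touches the fence while more than 11 degrees askew to it (contact force between block and fence above 1 N and angle between the x axis of block and the x axis of fence, either way round above 0.19 rad).
It fails at once if the block is lifted off the bench by more than 8 mm (height (world z) of block above 0.008 m).
It fails at once if the block is tipped by more than 7 degrees (angle between block's own z axis and vertical above 0.12 rad).
It fails at once if a bystander (any other loose thing) is moved more than 20 mm (distance of any of tape, offcut, glue, hammer, tin, driver, battery from where it was at the start of the episode above 0.02 m).
It also fails if it takes over 72 s, if anything falls off the work surface, if the arm or the gripper's body presses on something with over 40 N, if the wrist force passes 120 N, or if a joint passes its speed limit or range.

## Working session

There is one attempt and no reset: what is moved stays moved. The work goes in short steps, Python scripts to look and compute and a tool call to move; the robot and the scene stay as the last step left them, time stands still between calls to the robot, and variables do not carry over. Pictures are saved under pics/ and viewed, at most 10 in all, crops included, and the job is handed in when it is done.

Besides the shell and the picture viewer there is one more tool, called after "Call:" as name([rows], argument=value, ...), one row to a line, values as JSON. send_rows: Moves the arm, as the interface text tells. Shifts and turns lie within -1 to 1; 1 stands for 500 mm of shift or 30 degrees of turn. Its arguments: {"type":"object","properties":{"motion":{"type":"array"},"grip_force":{"type":"number"}},"required":["motion"]}

```bash
mkdir -p pics
cat > h.py <<'E'
import numpy as np, cv2
from workcell import env
def cam(name):
    g=env.grab_frame(name); f=200/np.tan(np.radians(g["vertical_fov"])/2)
    K=np.array([[f,0,g["cx"]],[0,f,g["cy"]],[0,0,1]])
    R=cv2.Rodrigues(np.array(g["rvec"],float))[0]; t=np.array(g["tvec"],float).ravel()
    return g["frame"],K,R,t
def toplane(px,z,K,R,t):
    px=np.atleast_2d(px).astype(float)
    d=np.c_[px,np.ones(len(px))]@np.linalg.inv(K).T@R
    c=-R.T@t
    return c+d*((z-c[2])/d[:,2])[:,None]
E
python3 - <<'E'
from h import *
for n in("top","side"):
    f,K,R,t=cam(n); cv2.imwrite(f"pics/{n}0.png",f[:,:,::-1]); print(n,-R.T@t,K[0,0])
s=env.state();print(s["time_s"],s["ee_pos"],s["ee_rot"])
E
```

```text
top [ 465.42167576  -17.11314984 1155.21172884] 387.21107358665483
side [ 407.03190344 1192.32069312  890.86861849] 487.93103585414735
0.1 [ 259.06539082 -512.7776502   185.62777231] [-1.79907792e+02 -1.95396943e-03  2.68038014e+01]
```

View pics/top0.png

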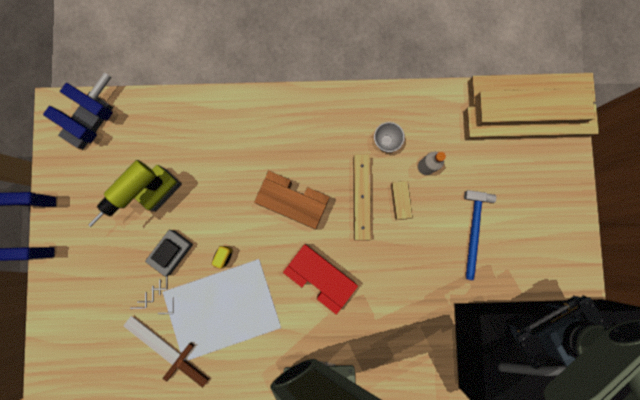

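View pics/side0.png

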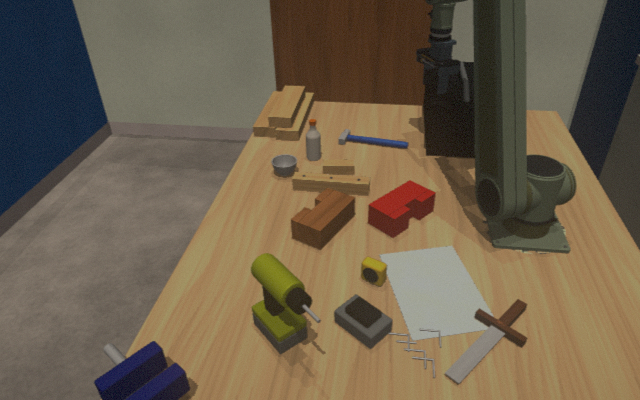

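The top view has the brown block at about (291,199), with its notch facing up and right, and the fence at (362,197). The bowl is at (389,138), the pine offcut at (402,200), and a red look-alike at (320,278). The side view agrees, with the block at (323,217).

```bash
cat >> h.py <<'E'
def meas(n=None):
    f,K,R,t=cam("top")
    if n: cv2.imwrite(n,cv2.resize(f[120:280,220:440,::-1],None,fx=3,fy=3))
    hsv=cv2.cvtColor(f,cv2.COLOR_RGB2HSV)
    m=cv2.inRange(hsv,(5,120,60),(14,255,255)); m[:130]=0;m[300:]=0;m[:,:225]=0;m[:,400:]=0
    m=cv2.morphologyEx(m,cv2.MORPH_OPEN,np.ones((3,3)))
    c=max(cv2.findContours(m,0,1)[0],key=cv2.contourArea)
    return toplane(c[:,0],70,K,R,t)[:,:2],(f,K,R,t,c)
def rect(w):
    (c,s,a)=cv2.minAreaRect(w.astype(np.float32)); 
    if s[0]<s[1]: s=s[::-1]; a+=90
    return np.array(c),s,a
E
python3 - <<'E'
from h import *
w,(f,K,R,t,c)=meas(); print("block",rect(w), c[:,0].min(0),c[:,0].max(0))
hsv=cv2.cvtColor(f,cv2.COLOR_RGB2HSV)
for p in[(291,205),(362,180),(350,150),(320,290),(280,215)]: print(p,hsv[p[1],p[0]])
g=cv2.GaussianBlur(hsv,(3,3),0)
# fence edges: rows 160..235 scan V across
for r in (165,180,210,230): print(r,hsv[r,346:380].tolist())
E
```

```text
block (array([582.21936035,  61.13051987]), (191.6459503173828, 101.48204803466797), 65.47824096679688) [255 171] [328 228]
(291, 205) [ 12 167 134]
(362, 180) [ 19 124 177]
(350, 150) [ 16 119 180]
(320, 290) [  3 184 157]
(280, 215) [ 21 105 168]
165 [[20, 104, 176], [21, 101, 180], [20, 107, 176], [17, 111, 184], [16, 110, 179], [17, 114, 181], [17, 118, 167], [17, 125, 126], [19, 125, 141], [22, 116, 173], [23, 115, 178], [24, 109, 178], [23, 110, 179], [22, 114, 175], [20, 106, 139], [17, 56, 91], [0, 19, 81], [19, 78, 115], [23, 103, 163], [25, 106, 176], [24, 110, 176], [23, 115, 178], [20, 118, 179], [18, 123, 160], [16, 132, 135], [15, 116, 130], [18, 109, 150], [21, 101, 174], [23, 99, 178], [21, 99, 180], [22, 103, 176], [22, 103, 178], [22, 97, 181], [22, 97, 174]]
180 [[19, 109, 177], [19, 105, 178], [20, 112, 175], [17, 119, 178], [16, 112, 180], [16, 116, 176], [16, 119, 172], [15, 126, 125], [17, 130, 129], [21, 112, 168], [24, 106, 178], [24, 110, 179], [22, 110, 179], [21, 120, 176], [18, 125, 176], [18, 126, 180], [19, 124, 177], [20, 118, 179], [23, 113, 176], [24
[... 625 characters left out ...]
 [19, 121, 133], [16, 121, 112], [15, 115, 126], [17, 118, 168], [16, 116, 181], [17, 113, 180], [16, 117, 177], [16, 116, 178], [16, 116, 178], [17, 115, 179]]
230 [[22, 99, 175], [22, 103, 174], [22, 99, 180], [22, 100, 179], [19, 105, 180], [18, 105, 182], [18, 112, 175], [16, 114, 145], [19, 117, 116], [24, 111, 159], [26, 103, 179], [24, 104, 179], [21, 114, 179], [20, 121, 179], [21, 119, 180], [21, 117, 175], [19, 126, 172], [17, 124, 177], [20, 126, 174], [21, 119, 178], [21, 116, 178], [22, 116, 180], [20, 120, 178], [18, 127, 173], [16, 128, 149], [15, 124, 130], [17, 110, 141], [22, 97, 168], [24, 96, 176], [23, 97, 177], [23, 95, 177], [23, 93, 178], [23, 97, 179], [23, 96, 175]]
```

Run:
```python
from h import *
w,(f,K,R,t,c)=meas()
hsv=cv2.cvtColor(f,cv2.COLOR_RGB2HSV)
m=cv2.inRange(hsv,(0,0,0),(180,85,140)); m[:150]=0;m[245:]=0;m[:,:354]=0;m[:,371:]=0
n,l,s,ce=cv2.connectedComponentsWithStats(m)
print(s[1:,4],ce[1:])
# weighted centroid of screws
for k in range(1,n):
    print(toplane(ce[k],46,K,R,t)[0])
g=cv2.cvtColor(f,cv2.COLOR_RGB2GRAY).astype(float)
L=[];Rr=[]
for r in range(160,236,2):
    d=np.diff(g[r]); 
    i=352+np.argmax(d[352:358]); L.append((i+.5,r))
    i=366+np.argmin(d[366:373]); Rr.append((i+.5,r))
for e in(L,Rr):
    p=toplane(np.array(e),45,K,R,t); a=np.polyfit(p[:,0],p[:,1],1); print("edge slope deg",np.degrees(np.arctan(a[0])),"y at 600",np.polyval(a,600))
print("ends", [(r,int(g[r,358:368].mean())) for r in list(range(150,160))+list(range(234,246))])
print("px->w", toplane([(362,155),(362,240)],45,K,R,t))
p=toplane([(389,138)],50,K,R,t);print("tin",p)
for n_,px,z in(("offcut",[(391,180),(408,180),(411,218),(396,220)],35),("red",[(283,272),(306,244),(358,288),(337,312)],70),("tape",[(222,257)],60)): print(n_,toplane(px,z,K,R,t)[:,:2].round())
```

```text
[5 7 7] [[361.8        165.4       ]
 [362.28571429 196.        ]
 [362.14285714 227.28571429]]
[ 678.57229627 -142.42600078   46.        ]
[ 589.17247586 -140.62672203   46.        ]
[ 499.09595027 -136.98137016   46.        ]
edge slope deg -1.9563578851632755 y at 600 -118.60786987052327
edge slope deg -2.0467600918034816 y at 600 -161.89000429317926
ends [(150, 149), (151, 153), (152, 154), (153, 152), (154, 150), (155, 155), (156, 156), (157, 156), (158, 157), (159, 156), (234, 152), (235, 151), (236, 153), (237, 153), (238, 151), (239, 136), (240, 124), (241, 140), (242, 149), (243, 149), (244, 147), (245, 146)]
px->w [[ 709.43498593 -144.22078265   45.        ]
 [ 462.8569219  -135.37897126   45.        ]]
tin [[ 756.57626131 -224.12141579   50.        ]]
offcut [[ 635. -228.]
 [ 634. -277.]
 [ 523. -281.]
 [ 518. -237.]]
red [[ 381.   89.]
 [ 456.   24.]
 [ 331. -117.]
 [ 268.  -57.]]
tape [[426. 260.]]
```

Call:
send_rows([
  {"rz": -0.3225,"gripper": 1},
  {"rz": -0.3225,"gripper": 1},
  {"rz": -0.3225,"gripper": 1},
  {"rz": -0.3225,"gripper": 1},
  {"tx": 0.113,"ty": -0.005,"gripper": 1},
  {"tx": 0.113,"ty": -0.005,"gripper": 1},
  {"tx": 0.113,"ty": -0.005,"gripper": 1},
  {"tx": 0.113,"ty": -0.005,"gripper": 1},
  {"tx": 0.113,"ty": -0.005,"gripper": 1},
  {"tx": 0.113,"ty": -0.005,"gripper": 1},
  {"tx": 0.113,"ty": -0.005,"gripper": 1},
  {"tx": 0.113,"ty": -0.005,"gripper": 1},
])

```text
invalid input at $.motion[0]: expected keys tx, ty, tz, rx, ry, rz, gripper
```

Call:
send_rows([
  {"tx": 0.113,"ty": -0.005,"gripper": 1},
  {"tx": 0.113,"ty": -0.005,"gripper": 1},
  {"tx": 0.113,"ty": -0.005,"gripper": 1},
  {"tx": 0.113,"ty": -0.005,"gripper": 1},
  {"tx": 0.113,"ty": -0.005,"gripper": 1},
  {"gripper": 1},
  {"gripper": 1},
])

```text
invalid input at $.motion[0]: expected keys tx, ty, tz, rx, ry, rz, gripper
```

Call:
send_rows([
  {"tx": 0,"ty": 0,"tz": 0,"rx": 0,"ry": 0,"rz": -0.3225,"gripper": 1},
  {"tx": 0,"ty": 0,"tz": 0,"rx": 0,"ry": 0,"rz": -0.3225,"gripper": 1},
  {"tx": 0,"ty": 0,"tz": 0,"rx": 0,"ry": 0,"rz": -0.3225,"gripper": 1},
  {"tx": 0,"ty": 0,"tz": 0,"rx": 0,"ry": 0,"rz": -0.3225,"gripper": 1},
  {"tx": 0.113,"ty": -0.005,"tz": 0,"rx": 0,"ry": 0,"rz": 0,"gripper": 1},
  {"tx": 0.113,"ty": -0.005,"tz": 0,"rx": 0,"ry": 0,"rz": 0,"gripper": 1},
  {"tx": 0.113,"ty": -0.005,"tz": 0,"rx": 0,"ry": 0,"rz": 0,"gripper": 1},
  {"tx": 0.113,"ty": -0.005,"tz": 0,"rx": 0,"ry": 0,"rz": 0,"gripper": 1},
  {"tx": 0.113,"ty": -0.005,"tz": 0,"rx": 0,"ry": 0,"rz": 0,"gripper": 1},
  {"tx": 0.113,"ty": -0.005,"tz": 0,"rx": 0,"ry": 0,"rz": 0,"gripper": 1},
  {"tx": 0.113,"ty": -0.005,"tz": 0,"rx": 0,"ry": 0,"rz": 0,"gripper": 1},
  {"tx": 0.113,"ty": -0.005,"tz": 0,"rx": 0,"ry": 0,"rz": 0,"gripper": 1},
])

```text
time_s: 1.7
ee_pos: [428.9, -91.9, 186.5]
ee_rot: [180.0, 0.0, 65.5]
force: [1.2, -0.4, -0.0]
gripper_width: 0.4
gripper_force: 0.0
```

Call:
send_rows([
  {"tx": 0.113,"ty": -0.005,"tz": 0,"rx": 0,"ry": 0,"rz": 0,"gripper": 1},
  {"tx": 0.113,"ty": -0.005,"tz": 0,"rx": 0,"ry": 0,"rz": 0,"gripper": 1},
  {"tx": 0.113,"ty": -0.005,"tz": 0,"rx": 0,"ry": 0,"rz": 0,"gripper": 1},
  {"tx": 0.113,"ty": -0.005,"tz": 0,"rx": 0,"ry": 0,"rz": 0,"gripper": 1},
  {"tx": 0.113,"ty": -0.005,"tz": 0,"rx": 0,"ry": 0,"rz": 0,"gripper": 1},
  {"tx": 0,"ty": 0,"tz": 0,"rx": 0,"ry": 0,"rz": 0,"gripper": 1},
  {"tx": 0,"ty": 0,"tz": 0,"rx": 0,"ry": 0,"rz": 0,"gripper": 1},
])

```text
time_s: 2.58
ee_pos: [533.7, 168.2, 185.9]
ee_rot: [-180.0, 0.1, 65.5]
force: [-1.2, -0.3, 0.0]
gripper_width: 0.5
gripper_force: 0.0
```

Call:
send_rows([
  {"tx": 0,"ty": 0,"tz": 0.117,"rx": 0,"ry": 0,"rz": 0,"gripper": 1},
  {"tx": 0,"ty": 0,"tz": 0.117,"rx": 0,"ry": 0,"rz": 0,"gripper": 1},
  {"tx": 0,"ty": 0,"tz": 0.117,"rx": 0,"ry": 0,"rz": 0,"gripper": 1},
  {"tx": 0,"ty": 0.02,"tz": 0,"rx": 0,"ry": 0,"rz": 0,"gripper": 1},
  {"tx": 0,"ty": 0.02,"tz": 0,"rx": 0,"ry": 0,"rz": 0,"gripper": 1},
  {"tx": 0,"ty": 0.012,"tz": 0,"rx": 0,"ry": 0,"rz": 0,"gripper": 1},
  {"tx": 0.0048,"ty": 0.012,"tz": 0,"rx": 0,"ry": 0,"rz": 0.072,"gripper": 1},
  {"tx": 0.0048,"ty": 0.012,"tz": 0,"rx": 0,"ry": 0,"rz": 0.072,"gripper": 1},
  {"tx": 0.0048,"ty": 0.012,"tz": 0,"rx": 0,"ry": 0,"rz": 0.072,"gripper": 1},
  {"tx": 0.0048,"ty": 0.012,"tz": 0,"rx": 0,"ry": 0,"rz": 0.072,"gripper": 1},
  {"tx": 0.0048,"ty": 0.012,"tz": 0,"rx": 0,"ry": 0,"rz": 0.072,"gripper": 1},
  {"tx": 0.0048,"ty": 0.012,"tz": 0,"rx": 0,"ry": 0,"rz": 0.072,"gripper": 1},
])

```text
time_s: 4.08
ee_pos: [595.4, 153.8, 13.8]
ee_rot: [-179.8, -0.1, 52.4]
force: [-6.5, 5.8, 5.3]
gripper_width: 0.1
gripper_force: 4.5
```

Run:
```python
from h import *
s=env.state();print(s["time_s"],s["ee_pos"],s["ee_rot"],s["force"])
w,_=meas("pics/a1.png"); print(rect(w))
```

```text
4.075 [595.41551142 153.84909208  13.76520391] [-1.79849773e+02 -9.65594694e-02  5.23857552e+01] [-6.5476235   5.80510936  5.34607321]
(array([594.95501709,  52.50721741]), (189.5511474609375, 103.14144897460938), 51.421958923339844)
```

View pics/a1.png

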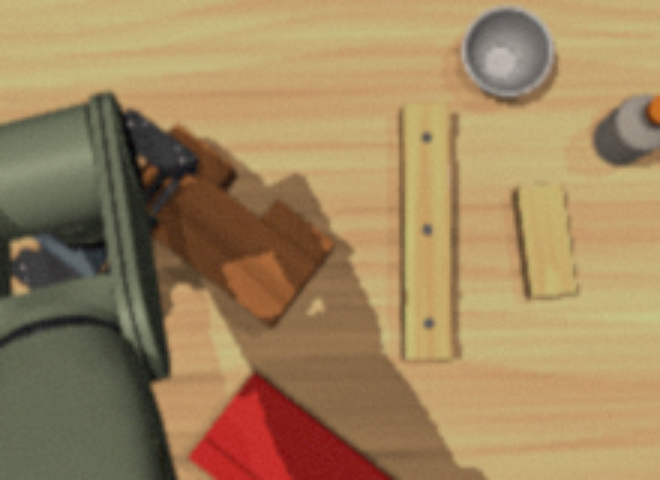

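The crop shows the block turning cleanly under the fingertips at about (165,160) in the crop, with the fence clear at x≈427. It has turned 14° so far and contact is steady, so I'll keep going.

Call:
send_rows([
  {"tx": 0.0053,"ty": 0.012,"tz": 0,"rx": 0,"ry": 0,"rz": 0.08,"gripper": 1},
  {"tx": 0.0053,"ty": 0.012,"tz": 0,"rx": 0,"ry": 0,"rz": 0.08,"gripper": 1},
  {"tx": 0.0053,"ty": 0.012,"tz": 0,"rx": 0,"ry": 0,"rz": 0.08,"gripper": 1},
  {"tx": 0.0053,"ty": 0.012,"tz": 0,"rx": 0,"ry": 0,"rz": 0.08,"gripper": 1},
  {"tx": 0.0053,"ty": 0.012,"tz": 0,"rx": 0,"ry": 0,"rz": 0.08,"gripper": 1},
  {"tx": 0.0053,"ty": 0.012,"tz": 0,"rx": 0,"ry": 0,"rz": 0.08,"gripper": 1},
  {"tx": 0.0053,"ty": 0.012,"tz": 0,"rx": 0,"ry": 0,"rz": 0.08,"gripper": 1},
  {"tx": 0.0053,"ty": 0.012,"tz": 0,"rx": 0,"ry": 0,"rz": 0.08,"gripper": 1},
  {"tx": 0.0053,"ty": 0.012,"tz": 0,"rx": 0,"ry": 0,"rz": 0.08,"gripper": 1},
  {"tx": 0.0053,"ty": 0.012,"tz": 0,"rx": 0,"ry": 0,"rz": 0.08,"gripper": 1},
  {"tx": 0.0053,"ty": 0.012,"tz": 0,"rx": 0,"ry": 0,"rz": 0.08,"gripper": 1},
])

```text
time_s: 5.5
ee_pos: [661.4, 123.3, 13.9]
ee_rot: [-179.9, -0.2, 26.0]
force: [-3.0, 5.0, 2.4]
gripper_width: 0.4
gripper_force: 3.2
```

```bash
cat >> h.py <<'E'
def report(n=None):
    s=env.state(); w,_=meas(n); c,sz,a=rect(w)
    T=np.array(s["ee_pos"])[:2]; r=np.radians(a); q=T-c
    F=np.radians(-2); d=c-np.array([589,-140])
    print("t",s["time_s"],"tcp",np.round(s["ee_pos"],1),np.round(s["ee_rot"],1),"force",np.round(s["force"],1))
    print("block",c.round(1),np.round(sz,1),round(a,1),"tcp in block",(q@[np.cos(r),np.sin(r)]).round(1),(q@[-np.sin(r),np.cos(r)]).round(1))
    print("block in fence x,y",(d@[np.cos(F),np.sin(F)]).round(1),(d@[-np.sin(F),np.cos(F)]).round(1))
E
python3 -c "
from h import *
report('pics/a2.png')"
```

```text
t 5.5 tcp [661.4 123.3  13.9] [-179.9   -0.2   26. ] force [-3.   5.   2.4]
block [617.2  33.6] [190.3 102.1] 24.9 tcp in block 77.8 62.7
block in fence x,y 22.1 174.5
```

View pics/a2.png

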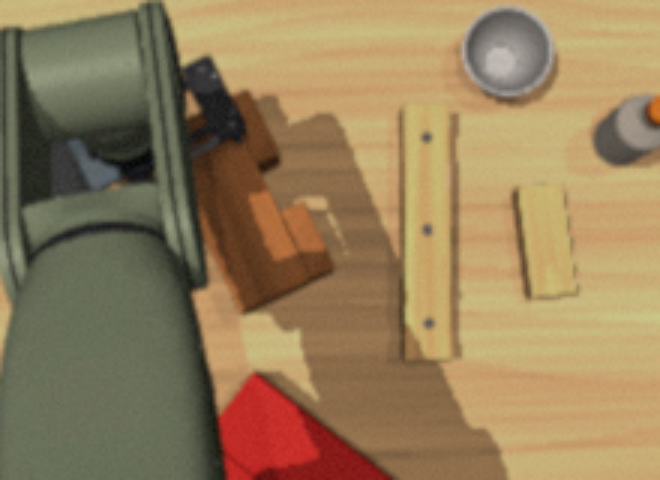

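At this point the block is at about (250,210) in the crop, well clear of the fence. Pushing on.

Call:
send_rows([
  {"tx": 0.0053,"ty": 0.012,"tz": 0,"rx": 0,"ry": 0,"rz": 0.08,"gripper": 1},
  {"tx": 0.0053,"ty": 0.012,"tz": 0,"rx": 0,"ry": 0,"rz": 0.08,"gripper": 1},
  {"tx": 0.0053,"ty": 0.012,"tz": 0,"rx": 0,"ry": 0,"rz": 0.08,"gripper": 1},
  {"tx": 0.0053,"ty": 0.012,"tz": 0,"rx": 0,"ry": 0,"rz": 0.08,"gripper": 1},
  {"tx": 0.0053,"ty": 0.012,"tz": 0,"rx": 0,"ry": 0,"rz": 0.08,"gripper": 1},
  {"tx": 0.0053,"ty": 0.012,"tz": 0,"rx": 0,"ry": 0,"rz": 0.08,"gripper": 1},
  {"tx": 0.0053,"ty": 0.012,"tz": 0,"rx": 0,"ry": 0,"rz": 0.08,"gripper": 1},
  {"tx": 0.0053,"ty": 0.012,"tz": 0,"rx": 0,"ry": 0,"rz": 0.08,"gripper": 1},
  {"tx": 0.0053,"ty": 0.012,"tz": 0,"rx": 0,"ry": 0,"rz": 0.08,"gripper": 1},
  {"tx": 0.0053,"ty": 0.012,"tz": 0,"rx": 0,"ry": 0,"rz": 0.08,"gripper": 1},
  {"tx": 0.0053,"ty": 0.012,"tz": 0,"rx": 0,"ry": 0,"rz": 0.08,"gripper": 1},
  {"tx": 0.0053,"ty": 0.012,"tz": 0,"rx": 0,"ry": 0,"rz": 0.08,"gripper": 1},
])

```text
time_s: 7.05
ee_pos: [709.5, 60.9, 13.9]
ee_rot: [-179.8, -0.3, -2.8]
force: [-0.1, 5.8, 0.6]
gripper_width: 0.4
gripper_force: 3.0
```

Call:
send_rows([
  {"tx": 0.0053,"ty": 0.012,"tz": 0,"rx": 0,"ry": 0,"rz": 0.08,"gripper": 1},
  {"tx": 0.0053,"ty": 0.012,"tz": 0,"rx": 0,"ry": 0,"rz": 0.08,"gripper": 1},
  {"tx": 0,"ty": -0.03,"tz": 0,"rx": 0,"ry": 0,"rz": 0,"gripper": 1},
  {"tx": 0,"ty": -0.05,"tz": 0,"rx": 0,"ry": 0,"rz": 0,"gripper": 1},
])

```text
time_s: 7.55
ee_pos: [717.8, 86.9, 12.1]
ee_rot: [-180.0, -0.1, -7.5]
force: [-0.7, -0.2, -0.9]
gripper_width: 0.1
gripper_force: 0.0
```

```bash
python3 -c "
from h import *
report('pics/a3.png')"
```

```text
t 7.55 tcp [717.8  86.9  12.1] [-1.8e+02 -1.0e-01 -7.5e+00] force [-0.7 -0.2 -0.9]
block [628.3  -8.5] [191.8  90.9] 172.9 tcp in block -77.0 -105.7
block in fence x,y 34.7 132.8
```

View pics/a3.png

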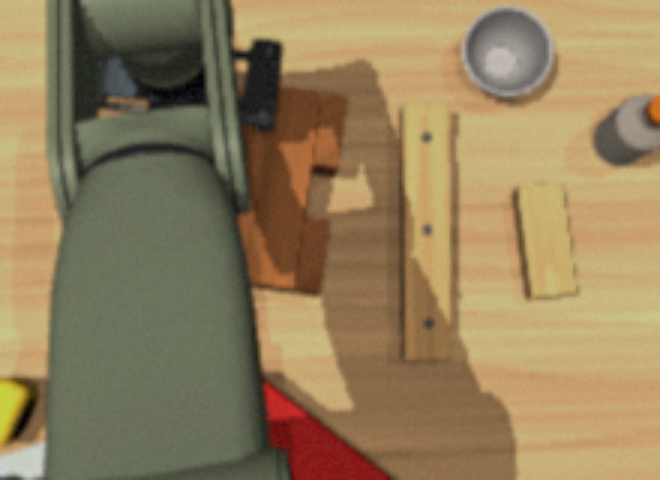

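The crop shows the block slightly over-turned (about -5° to the fence) at (295,190), with its notch facing the fence at (427,230) and a gap between them. Now for the near end.

Call:
send_rows([
  {"tx": -0.098,"ty": 0,"tz": 0,"rx": 0,"ry": 0,"rz": 0,"gripper": 1},
  {"tx": -0.098,"ty": 0,"tz": 0,"rx": 0,"ry": 0,"rz": 0,"gripper": 1},
  {"tx": -0.098,"ty": 0,"tz": 0,"rx": 0,"ry": 0,"rz": 0,"gripper": 1},
  {"tx": 0,"ty": 0.03,"tz": 0,"rx": 0,"ry": 0,"rz": 0,"gripper": 1},
  {"tx": 0,"ty": 0.03,"tz": 0,"rx": 0,"ry": 0,"rz": 0,"gripper": 1},
  {"tx": 0,"ty": 0.01,"tz": 0,"rx": 0,"ry": 0,"rz": 0,"gripper": 1},
  {"tx": -0.0044,"ty": 0.01,"tz": 0,"rx": 0,"ry": 0,"rz": -0.067,"gripper": 1},
  {"tx": -0.0044,"ty": 0.01,"tz": 0,"rx": 0,"ry": 0,"rz": -0.067,"gripper": 1},
  {"tx": -0.0044,"ty": 0.01,"tz": 0,"rx": 0,"ry": 0,"rz": -0.067,"gripper": 1},
])

```text
time_s: 8.72
ee_pos: [560.6, 57.6, 11.3]
ee_rot: [-179.8, -0.1, -1.5]
force: [-0.1, 6.5, 2.0]
gripper_width: 0.5
gripper_force: 3.1
```

```bash
python3 -c "
from h import *
report('pics/a4.png')"
```

```text
t 8.725 tcp [560.6  57.6  11.3] [-1.798e+02 -1.000e-01 -1.500e+00] force [-0.1  6.5  2. ]
block [663.  -10.7] [123.4  99.6] 178.5 tcp in block 104.1 -65.6
block in fence x,y 69.4 131.8
```

Call:
send_rows([
  {"tx": 0,"ty": -0.06,"tz": 0,"rx": 0,"ry": 0,"rz": 0,"gripper": 1},
  {"tx": 0.104,"ty": 0,"tz": 0,"rx": 0,"ry": 0,"rz": 0,"gripper": 1},
  {"tx": 0.104,"ty": 0,"tz": 0,"rx": 0,"ry": 0,"rz": 0,"gripper": 1},
  {"tx": 0.104,"ty": 0,"tz": 0,"rx": 0,"ry": 0,"rz": 0,"gripper": 1},
  {"tx": 0.104,"ty": 0,"tz": 0,"rx": 0,"ry": 0,"rz": 0,"gripper": 1},
  {"tx": 0,"ty": 0.09,"tz": 0,"rx": 0,"ry": 0,"rz": 0,"gripper": 1},
  {"tx": 0,"ty": 0.09,"tz": 0,"rx": 0,"ry": 0,"rz": 0,"gripper": 1},
  {"tx": 0,"ty": 0,"tz": 0,"rx": 0,"ry": 0,"rz": 0,"gripper": 1},
])

```text
time_s: 9.78
ee_pos: [765.9, -13.4, 10.0]
ee_rot: [179.9, 0.0, -1.7]
force: [-0.6, 0.4, -0.7]
gripper_width: 0.7
gripper_force: 0.0
```

```bash
python3 -c "
from h import *
report('pics/a4.png')"
```

```text
Traceback (most recent call last):
  File "h.py", line 26, in report
    s=env.state(); w,_=meas(n); c,sz,a=rect(w)
                       ~~~~^^^
  File "h.py", line 19, in meas
    c=max(cv2.findContours(m,0,1)[0],key=cv2.contourArea)
ValueError: max() iterable argument is empty
```

View pics/a4.png

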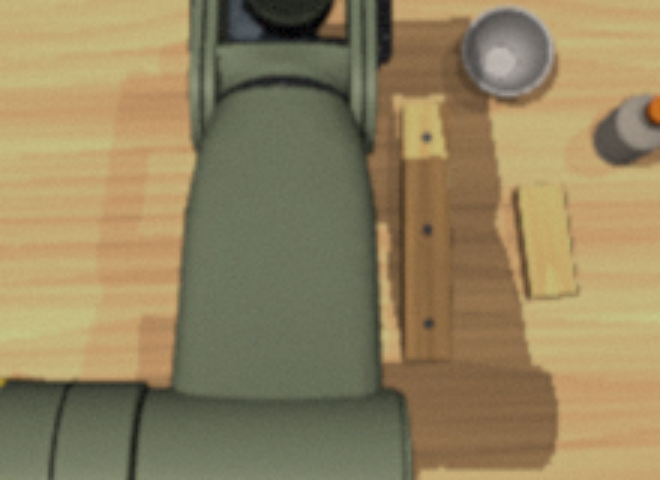

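The arm hides the block from above here; the fence and bystanders have not moved. I'll push the end face by dead reckoning, then look.

Call:
send_rows([
  {"tx": -0.03,"ty": -0.006,"tz": 0,"rx": 0,"ry": 0,"rz": 0,"gripper": 1},
  {"tx": -0.018,"ty": 0,"tz": 0,"rx": 0,"ry": 0,"rz": 0,"gripper": 1},
  {"tx": -0.012,"ty": 0,"tz": 0,"rx": 0,"ry": 0,"rz": 0,"gripper": 1},
  {"tx": -0.012,"ty": 0,"tz": 0,"rx": 0,"ry": 0,"rz": 0,"gripper": 1},
  {"tx": -0.012,"ty": 0,"tz": 0,"rx": 0,"ry": 0,"rz": 0,"gripper": 1},
  {"tx": -0.012,"ty": 0,"tz": 0,"rx": 0,"ry": 0,"rz": 0,"gripper": 1},
  {"tx": -0.012,"ty": 0,"tz": 0,"rx": 0,"ry": 0,"rz": 0,"gripper": 1},
  {"tx": -0.012,"ty": 0,"tz": 0,"rx": 0,"ry": 0,"rz": 0,"gripper": 1},
])

```text
time_s: 10.82
ee_pos: [707.8, -3.6, 11.0]
ee_rot: [-180.0, -0.3, -1.4]
force: [5.3, 0.3, -3.2]
gripper_width: 0.3
gripper_force: 2.8
```

Call:
send_rows([
  {"tx": 0.03,"ty": 0,"tz": 0,"rx": 0,"ry": 0,"rz": 0,"gripper": 1},
  {"tx": 0.03,"ty": 0,"tz": 0,"rx": 0,"ry": 0,"rz": 0,"gripper": 1},
  {"tx": 0,"ty": 0,"tz": -0.12,"rx": 0,"ry": 0,"rz": 0,"gripper": 1},
  {"tx": 0,"ty": -0.12,"tz": -0.05,"rx": 0,"ry": 0,"rz": -0.3,"gripper": -1},
  {"tx": 0,"ty": -0.12,"tz": 0,"rx": 0,"ry": 0,"rz": -0.3,"gripper": -1},
  {"tx": 0,"ty": -0.12,"tz": 0,"rx": 0,"ry": 0,"rz": -0.3,"gripper": -1},
  {"tx": 0,"ty": -0.05,"tz": 0,"rx": 0,"ry": 0,"rz": -0.3,"gripper": -1},
  {"tx": 0,"ty": 0,"tz": 0,"rx": 0,"ry": 0,"rz": 0,"gripper": -1},
])

```text
time_s: 11.82
ee_pos: [699.9, 194.7, 95.1]
ee_rot: [180.0, 0.0, 34.7]
force: [0.9, -0.5, 0.3]
gripper_width: 47.2
gripper_force: 0.0
```

```bash
python3 -c "
from h import *
report('pics/a5.png')"
```

```text
t 11.825 tcp [699.9 194.7  95.1] [180.    0.   34.7] force [ 0.9 -0.5  0.3]
block [596.2 -10.3] [187.5 102. ] 178.5 tcp in block -98.4 -207.6
block in fence x,y 2.7 129.9
```

View pics/a5.png

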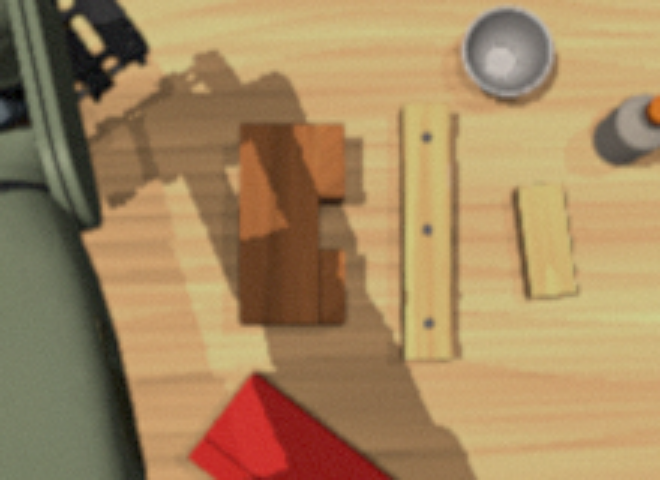

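The crop has the block square to the fence at about (292,222), some 57 mm short of home and centred along it. Next I'll open the fingers, turn so that both push the plain side, and push it home.

Call:
send_rows([
  {"tx": 0,"ty": 0,"tz": 0,"rx": 0,"ry": 0,"rz": -0.296,"gripper": -1},
  {"tx": 0,"ty": 0,"tz": 0,"rx": 0,"ry": 0,"rz": -0.296,"gripper": -1},
  {"tx": 0,"ty": 0,"tz": 0,"rx": 0,"ry": 0,"rz": -0.296,"gripper": -1},
  {"tx": 0,"ty": 0,"tz": 0,"rx": 0,"ry": 0,"rz": -0.296,"gripper": -1},
  {"tx": 0,"ty": 0,"tz": 0,"rx": 0,"ry": 0,"rz": -0.296,"gripper": -1},
  {"tx": 0,"ty": 0,"tz": 0,"rx": 0,"ry": 0,"rz": -0.296,"gripper": -1},
  {"tx": 0,"ty": -0.096,"tz": 0,"rx": 0,"ry": 0,"rz": 0,"gripper": -1},
  {"tx": 0,"ty": -0.096,"tz": 0,"rx": 0,"ry": 0,"rz": 0,"gripper": -1},
  {"tx": -0.1,"ty": 0,"tz": 0,"rx": 0,"ry": 0,"rz": 0,"gripper": -1},
  {"tx": -0.1,"ty": 0,"tz": 0,"rx": 0,"ry": 0,"rz": 0,"gripper": -1},
  {"tx": 0,"ty": 0,"tz": 0.085,"rx": 0,"ry": 0,"rz": 0,"gripper": -1},
  {"tx": 0,"ty": 0,"tz": 0.085,"rx": 0,"ry": 0,"rz": 0,"gripper": -1},
])

```text
time_s: 13.38
ee_pos: [602.5, 93.3, 9.9]
ee_rot: [179.8, 0.0, 87.5]
force: [1.3, -0.6, -1.0]
gripper_width: 91.0
gripper_force: 0.0
```

Call:
send_rows([
  {"tx": -0.03,"ty": 0,"tz": 0,"rx": 0,"ry": 0,"rz": -0.017,"gripper": -1},
  {"tx": -0.03,"ty": 0,"tz": 0,"rx": 0,"ry": 0,"rz": 0,"gripper": -1},
  {"tx": -0.012,"ty": 0,"tz": 0,"rx": 0,"ry": 0,"rz": 0,"gripper": -1},
  {"tx": -0.012,"ty": 0,"tz": 0,"rx": 0,"ry": 0,"rz": 0,"gripper": -1},
  {"tx": -0.012,"ty": 0,"tz": 0,"rx": 0,"ry": 0,"rz": 0,"gripper": -1},
  {"tx": -0.012,"ty": 0,"tz": 0,"rx": 0,"ry": 0,"rz": 0,"gripper": -1},
  {"tx": -0.012,"ty": 0,"tz": 0,"rx": 0,"ry": 0,"rz": 0,"gripper": -1},
  {"tx": -0.012,"ty": 0,"tz": 0,"rx": 0,"ry": 0,"rz": 0,"gripper": -1},
  {"tx": -0.012,"ty": 0,"tz": 0,"rx": 0,"ry": 0,"rz": 0,"gripper": -1},
  {"tx": -0.01,"ty": 0,"tz": 0,"rx": 0,"ry": 0,"rz": 0,"gripper": -1},
  {"tx": -0.01,"ty": 0,"tz": 0,"rx": 0,"ry": 0,"rz": 0,"gripper": -1},
])

```text
time_s: 14.75
ee_pos: [600.4, 16.7, 12.0]
ee_rot: [179.7, -0.3, 88.3]
force: [0.4, 10.0, 2.9]
gripper_width: 91.2
gripper_force: 4.8
```

```bash
python3 -c "
from h import *
report('pics/a6.png')"
```

```text
t 14.75 tcp [600.4  16.7  12. ] [179.7  -0.3  88.3] force [ 0.4 10.   2.9]
block [591.7 -79.3] [187.7  46. ] 179.2 tcp in block -7.4 -96.1
block in fence x,y 0.6 60.8
```

Call:
send_rows([
  {"tx": -0.008,"ty": 0,"tz": 0,"rx": 0,"ry": 0,"rz": 0,"gripper": -1},
  {"tx": -0.008,"ty": 0,"tz": 0,"rx": 0,"ry": 0,"rz": 0,"gripper": -1},
  {"tx": -0.008,"ty": 0,"tz": 0,"rx": 0,"ry": 0,"rz": 0,"gripper": -1},
  {"tx": -0.004,"ty": 0,"tz": 0,"rx": 0,"ry": 0,"rz": 0,"gripper": -1},
])

```text
time_s: 15.3
ee_pos: [600.0, 2.6, 12.0]
ee_rot: [179.7, -0.3, 88.3]
force: [-0.2, 9.6, 2.1]
gripper_width: 91.2
gripper_force: 4.8
```

Call:
send_rows([
  {"tx": -0.004,"ty": 0,"tz": 0,"rx": 0,"ry": 0,"rz": 0,"gripper": -1},
  {"tx": -0.004,"ty": 0,"tz": 0,"rx": 0,"ry": 0,"rz": 0,"gripper": -1},
])

```text
time_s: 15.55
ee_pos: [599.7, 1.4, 12.1]
ee_rot: [179.8, -0.5, 88.3]
force: [-0.7, 22.4, 4.4]
gripper_width: 91.0
gripper_force: 11.2
```

Force jumped from 10 to 22 N, so the block is against the fence. I'll press a little more to seat it, then back off and check.

Call:
send_rows([
  {"tx": -0.003,"ty": 0,"tz": 0,"rx": 0,"ry": 0,"rz": 0,"gripper": -1},
  {"tx": 0,"ty": 0,"tz": 0,"rx": 0,"ry": 0,"rz": 0,"gripper": -1},
])

```text
time_s: 15.8
ee_pos: [599.5, 1.4, 12.1]
ee_rot: [179.8, -0.6, 88.4]
force: [0.2, 22.9, 4.1]
gripper_width: 90.9
gripper_force: 11.4
```

Call:
send_rows([
  {"tx": 0.03,"ty": 0,"tz": 0,"rx": 0,"ry": 0,"rz": 0,"gripper": -1},
  {"tx": 0.1,"ty": 0,"tz": 0,"rx": 0,"ry": 0,"rz": 0,"gripper": -1},
  {"tx": 0,"ty": 0,"tz": -0.12,"rx": 0,"ry": 0,"rz": 0,"gripper": -1},
  {"tx": 0.12,"ty": 0,"tz": -0.05,"rx": 0,"ry": 0,"rz": 0,"gripper": -1},
  {"tx": 0.12,"ty": 0,"tz": 0,"rx": 0,"ry": 0,"rz": 0,"gripper": -1},
  {"tx": 0,"ty": 0,"tz": 0,"rx": 0,"ry": 0,"rz": 0,"gripper": -1},
])

```text
time_s: 16.55
ee_pos: [603.8, 180.8, 95.2]
ee_rot: [179.8, -0.1, 88.6]
force: [-0.3, -0.6, 1.0]
gripper_width: 91.1
gripper_force: 0.0
```

```bash
python3 -c "
from h import *
report('pics/a7.png')"
```

```text
t 16.55 tcp [603.8 180.8  95.2] [ 1.798e+02 -1.000e-01  8.860e+01] force [-0.3 -0.6  1. ]
block [591.9 -67. ] [187.4 102.1] 178.5 tcp in block -5.3 -248.0
block in fence x,y 0.4 73.1
```

View pics/a7.png

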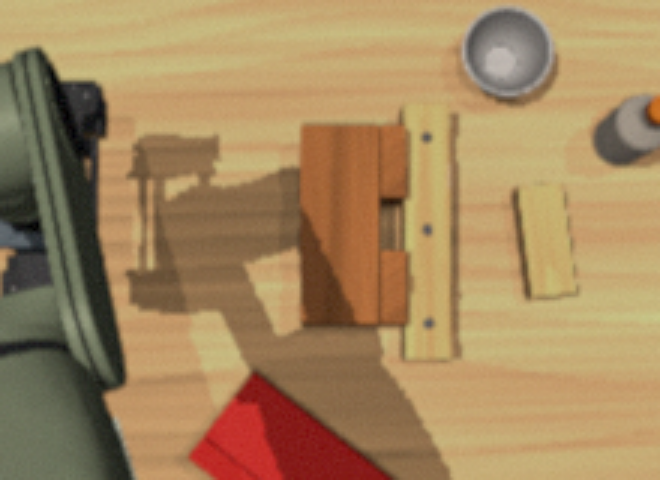

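The crop shows the notched side flat on the fence face (x≈404), centred along it, with the arm clear. The measured position in the fence frame is (0.4, 73.1) mm at 0.5°, against a target of (0, 72.5). Handing in.

```bash
python3 -c "
from workcell import env
print(env.job_done())"
```

```text
the job is handed in; nothing more can be done
None
```

The block lies with its notched side flat against the fence (measured 0.4 mm off centre along it, about 0.5° off parallel), the arm is clear and the job was handed in at about 17 s; no verdict came back.

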